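Nest the washed dye-bath covers upside down on the drip tray

ROBOT

A 6-joint arm with a two-finger parallel gripper is mounted at the origin on the work surface. World frame = base frame: x ahead of the robot, y to its left, z up, the work surface at z = 0. Lengths are in m, angles in rad, forces in N, time in s.
With the tool pointing down it reaches from about 0.25 to 0.775 m from the base axis. Payload 4 kg.
Tool frame: the origin (TCP) lies midway between the tips of the shut fingers; the grasp point (between the pads) lies 19 mm behind it; z points along the fingers, y is the line along which they close (so a half turn about z gives the same grasp; the last joint's range is limited). The gripper opens to 94 mm and grips with 3 to 60 N. Pads are 16 mm wide; open, the fingers measure 119 mm over their backs; the gripper's body (75 mm by 177 mm) begins 78 mm behind the grasp point.
Start: joints at [-1.286, 0.087, 1.371, -0, 1.684, -0.103], TCP at [0.208, -0.509, 0.172] pointing down, gripper open.
Joint ranges: [-3.1, 3.1], [-0.76, 2.03], [0.27, 2.55], [-1.08, 4.22], [0.17, 2.65], [-2.57, 2.57]. Speed limits (rad/s): [2.79, 2.79, 3.14, 3.14, 3.14, 3.14].

INTERFACE

Orientations are given as a unit quaternion [w, x, y, z].
In Python, from rig import robot gives the robot as it stands. The module is installed in compiled form; this text tells all that it offers.
- The arm moves only by the tool play_rows, never from a script. Its argument "series" is a list of rows, each a list of 3 entries, a list of its own where there are three numbers: the shift along the world's x, y, z in mm, then the turn about the world's z in degrees, then the opening in per cent of the stroke, from 0 (shut) to 100 (fully open). A call has 1 to 12 rows; each row is the pose to reach, as a shift and turn from the pose commanded when the call began; what a row does not reach only later rows make up. A row lasts 1/8 s, in which the tool goes at most 62.5 mm and 10.7 degrees, less where a joint would pass 70% of its speed; a pose out of reach is approached as far as the arm can. A call with a gripper value outside its range is refused whole. The fingers move at their own pace and stop on an object; "newtons" is the grip in N (left out, the last holds). Time passes only in rows, so rows that repeat a pose let the fingers close. It gives the time, the measured TCP pose, the force, the opening and the grip force at its end, in the units of the state.
- robot.observe(): the state, without advancing time (a new reading comes with each control period).
- robot.grab_frame(name): name is "side" or "top"; returns (picture, depth): 420x560x3 uint8, red, green, blue; 420x560 float32, m along the optical axis (not along the pixel's ray), 0 where there is no reading.
- robot.get_calibration(name): a dict with "fx", "fy", "cx", "cy" (pixels), "dist" ([k1, k2, p1, p2, k3] as OpenCV has them; the pictures are not rectified), "world_from_camera" (4x4, takes a point from camera to world coordinates). Camera axes: x right, y down, z forward; pixel columns grow to the right and rows downward; lengths in m; the calibration is good to about 2 mm. A picture is of the moment at which its call begins. get_calibration takes no time and is no camera call.
- robot.hand_in(): hands the job in; it is judged then, once.
The state is a dict: "t": time; "joints": joint angles; "joint_vel": joint speeds; "joint_efforts": joint torques, N m; "tcp_pos": TCP position; "eef_rot": TCP orientation; "contact_force": force on the tool from outside, world axes, zero at the start; "wrist_torque": the same for the moment, N m; "width": finger opening in m; "gripper_force": force on a finger pad.
Only numpy, scipy, OpenCV 4.12 (cv2) and the standard library are available. Lean on these libraries where they do the work, as an engineer would, in place of code of your own. Each camera call takes 0.05 s, during which the arm holds its last target. There are 200 camera calls.

TASK

The lens-dyeing baths are emptied and their three domed covers washed; they lie upside down, mouth up, and the largest already stands on the round drip tray. Stack them there, keeping each upside down: cup the middle-sized cover inside the large one and the smallest inside the middle one, each resting level with its knob on the floor of the cover below. Set them down gently, without dropping or ramming them, and leave the dye bottle, jar, screwdriver and spectacle frame that stand among them where they are.

Things in the scene. Friction and masses are not known exactly. Their poses are not given: they have to be found in the camera images.
- large_cover: Largest domed steel bath cover, upside down on its flat black knob, mouth up. Rim 200 mm across, 62 mm above the knob's face. Rim: black silicone band 9 mm thick, 14 mm high, upright faces, pinch anywhere. Knob 68 mm across; flat inner floor 84 mm across, 22 mm above the knob's face. 260 g. Origin: centre of the knob's flat face; z points to the mouth. On the tray.
- middle_cover: Middle domed steel bath cover, upside down on its flat black knob, mouth up. Rim 146 mm across, 60 mm above the knob's face. Rim: black silicone band 9 mm thick, 14 mm high, upright faces, pinch anywhere. Knob 56 mm across; flat inner floor 64 mm across, 22 mm above the knob's face. 170 g. Origin: centre of the knob's flat face; z points to the mouth. Nested, its rim ends 20 mm higher.
- small_cover: Small domed steel bath cover, upside down on its flat black knob, mouth up. Rim 96 mm across, 58 mm above the knob's face. Rim: black silicone band 9 mm thick, 14 mm high, upright faces, pinch anywhere. Knob 40 mm across; flat inner floor 44 mm across, 22 mm above the knob's face. 100 g. Origin: centre of the knob's flat face; z points to the mouth. Nested, its rim ends 20 mm higher.
- drip_tray: Round shallow aluminium drip tray, fixed to the bench, 230 mm across, rim 12 mm high, floor 4 mm thick. Origin at the centre of its underside on the bench, z up.
- dye_bottle: Bystander: amber dye bottle, 44 mm across, 105 mm high. Origin under its foot.
- salve_jar: Bystander: white jar, 44 mm across, 60 mm high. Origin under its foot.
- screwdriver: Bystander: screwdriver 150 mm long lying along its x. Origin under its middle.
- spectacle_frame: Bystander: folded wire spectacle frame, 130 mm along its x, 40 mm along y, 16 mm high. Origin under its middle.
Not all that is in view belongs to the job. Leave any orange look-alike of the large_cover alone. What is shaped like the small_cover but purple is not meant.

How it is judged:
At the end, for the whole second after the job is handed in: Large cover level on the tray's floor, within 70 mm of its centre; middle cover in it, small one in the middle one: mouth up, tilt under 0.1 rad, origin 18 to 27 mm above that of the cover below and centred on it within 18 mm (middle) or 16 mm (small); all at rest (horizontal distance between large_cover and drip_tray below 0.07 m and z of large_cover in the frame of drip_tray between 0.001 and 0.008 m and horizontal distance between middle_cover and large_cover below 0.018 m and z of middle_cover in the frame of large_cover between 0.018 and 0.027 m and horizontal distance between small_cover and middle_cover below 0.016 m and z of small_cover in the frame of middle_cover between 0.018 and 0.027 m and angle between each of large_cover, middle_cover, small_cover's own z axis and vertical below 0.1 rad and linear speed of each of large_cover, middle_cover, small_cover below 0.02 m/s); the robot touches nothing.
It fails at once if the dye bottle, jar, screwdriver or spectacle frame is shifted by more than 40 mm, or the bottle or jar knocked over (distance of any of dye_bottle, salve_jar, screwdriver, spectacle_frame from where it was at the start of the episode above 0.04 m or angle between any of dye_bottle, salve_jar's own z axis and vertical above 0.5 rad).
It fails at once if a cover is dropped: it moves faster than 0.45 m/s with no finger on it, a fall of about 10 mm or more ((linear speed of large_cover above 0.45 m/s and contact force between the fingers and large_cover below 0.1 N) or (linear speed of middle_cover above 0.45 m/s and contact force between the fingers and middle_cover below 0.1 N) or (linear speed of small_cover above 0.45 m/s and contact force between the fingers and small_cover below 0.1 N)).
It fails at once if a cover is rammed home: more than 60 N between two covers, or between the large cover and the tray (contact force between any of middle_cover, small_cover and large_cover above 60 N or contact force between small_cover and middle_cover above 60 N or contact force between large_cover and drip_tray above 60 N).
It also fails if it takes over 59 s, if anything falls off the work surface, if the arm or the gripper's body presses on something with over 40 N, if the wrist force passes 120 N, or if a joint passes its speed limit or range.

## Working session

There is one attempt and no reset: what is moved stays moved. The work goes in short steps, Python scripts to look and compute and a tool call to move; the robot and the scene stay as the last step left them, time stands still between calls to the robot, and variables do not carry over. Pictures are saved under pics/ and viewed, at most 10 in all, crops included, and the job is handed in when it is done.

Besides the shell and the picture viewer there is one more tool, called as name([rows], argument=value, ...), one row to a line, values as JSON. play_rows: Moves the arm, as the interface text tells. Its arguments: {"type":"object","properties":{"series":{"type":"array","items":{"type":"array"}},"newtons":{"type":"number"}},"required":["series"]}

```bash
mkdir -p pics; cat > h.py <<'E'
import numpy as np, cv2
from rig import robot
def shot(n,tag):
    p,d=robot.grab_frame(n); cv2.imwrite(f'pics/{tag}.png',p[...,::-1]); np.savez(f'pics/{tag}.npz',p=p,d=d); return p,d
def cloud(n,d):
    c=robot.get_calibration(n); h,w=d.shape
    K=np.array([[c['fx'],0,c['cx']],[0,c['fy'],c['cy']],[0,0,1]])
    u,v=np.meshgrid(np.arange(w),np.arange(h))
    q=cv2.undistortPoints(np.stack([u,v],-1).reshape(-1,1,2).astype(np.float64),K,np.array(c['dist'])).reshape(h,w,2)
    P=np.concatenate([q*d[...,None],d[...,None]],-1)
    T=np.array(c['world_from_camera']); return P@T[:3,:3].T+T[:3,3]
E
python3 - <<'E'
from h import *
for n in('side','top'):
    p,d=shot(n,n+'0'); print(n,np.array(robot.get_calibration(n)['world_from_camera']).round(3).tolist(),(d>0).mean())
s=robot.observe(); print(s['t'],s['tcp_pos'],s['eef_rot'],s['width'])
E
```

```text
side [[-0.9, -0.232, 0.368, 0.053], [-0.435, 0.474, -0.766, 0.99], [0.004, -0.849, -0.528, 0.698], [0.0, 0.0, 0.0, 1.0]] 0.990093537414966
top [[-0.018, -0.998, 0.068, 0.412], [-1.0, 0.018, 0.007, 0.056], [-0.008, -0.068, -0.998, 0.994], [0.0, 0.0, 0.0, 1.0]] 0.9959608843537415
0.1 [ 0.20781888 -0.50863561  0.1708532 ] [-9.68285368e-04  9.81259771e-01  1.92687087e-01 -1.02562446e-04] 0.09442384127060253
```

View pics/top0.png

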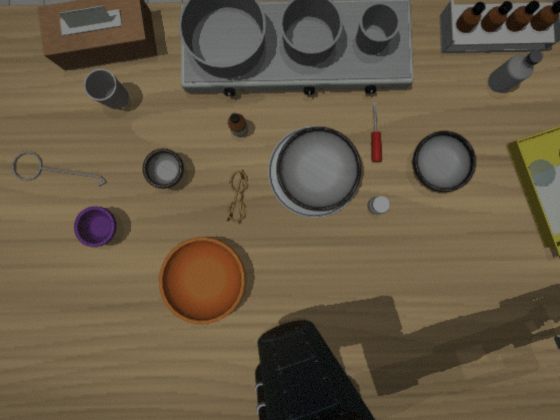

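View pics/side0.png

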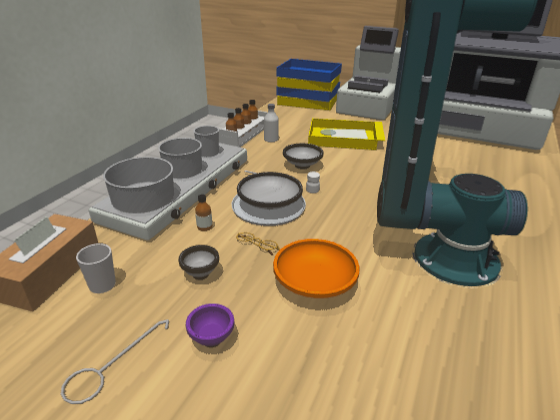

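Top view candidates:
- Black-rimmed bowls: large (319,169) on the tray at (316,171), middle (444,161), small (164,168).
- Look-alikes to leave: purple (96,227) and orange (202,280).
- Bystanders: bottle (237,124), jar (379,205), screwdriver (377,140), spectacles (238,197).

The side view agrees: small (199,262), middle (303,155), large (269,190). I'll measure the rims in both views.

```bash
cat >> h.py <<'E'
from scipy.optimize import least_squares
def rim(n,p,d,box,R):
    """box u0,v0,u1,v1; fit circle to dark, high pixels of the band"""
    u0,v0,u1,v1=box; W=cloud(n,d)[v0:v1,u0:u1]; c=p[v0:v1,u0:u1]
    top=np.percentile(W[...,2][(c.max(-1)<75)],90)
    m=(c.max(-1)<75)&(W[...,2]>top-.006)
    P=W[m]; f=least_squares(lambda x:np.hypot(P[:,0]-x[0],P[:,1]-x[1])-R,P[:,:2].mean(0),loss='soft_l1',f_scale=.002)
    return f.x.round(4),round(float(np.median(P[:,2])),4),m.sum(),round(float(np.abs(f.fun).mean()),4)
E
python3 - <<'E'
from h import *
B={'top':dict(L=(270,120,368,218),M=(408,125,480,197),S=(138,143,190,193)),'side':dict(L=(232,168,308,222),M=(278,140,328,172),S=(175,242,223,282))}
R=dict(L=.0955,M=.0685,S=.0435)
for n in B:
    z=np.load(f'pics/{n}0.npz'); 
    for k in B[n]: print(n,k,*rim(n,z['p'],z['d'],B[n][k],R[k]))
z=np.load('pics/top0.npz'); W=cloud('top',z['d'])
for nm,(u,v) in dict(bottle=(237,124),jar=(379,205),sd=(377,140),spec=(238,197),tray=(316,171),Lf=(319,169),Mf=(444,161),Sf=(164,168),stove=(309,80),purple=(96,227),knobs=(370,90)).items(): print(nm,W[v,u].round(3))
p=z['p']; im=np.hstack([cv2.resize(p[v0:v1,u0:u1],(260,260),interpolation=cv2.INTER_CUBIC) for u0,v0,u1,v1 in B['top'].values()]); cv2.imwrite('pics/crop.png',im[...,::-1])
E
```

```text
top L [ 0.5502 -0.0248] 0.0663 952 0.0028
top M [ 0.5635 -0.3206] 0.0599 707 0.0042
top S [0.5587 0.3424] 0.0585 450 0.0047
side L [ 0.5499 -0.0218] 0.0627 366 0.0163
side M [ 0.5629 -0.3185] 0.0561 186 0.0098
side S [0.5574 0.3459] 0.0552 328 0.014
bottle [0.655 0.162 0.083]
jar [ 0.463 -0.165  0.059]
sd [ 0.624 -0.173  0.026]
spec [ 0.492  0.171 -0.001]
tray [ 0.55  -0.022  0.029]
Lf [ 0.555 -0.03   0.027]
Mf [ 0.57  -0.337  0.02 ]
Sf [0.565 0.349 0.025]
stove [ 0.765 -0.008  0.059]
purple [0.424 0.513 0.025]
knobs [ 0.742 -0.156  0.046]
```

View pics/crop.png

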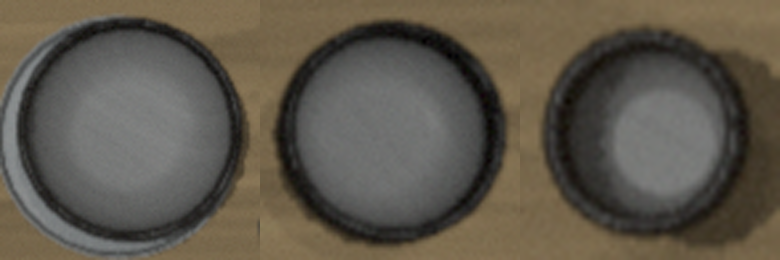

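The crop shows three black-banded steel covers, with the large one on the tray. None is purple or orange, so the choice stands. Next I refine the rim centres from the outer edges I read off the picture.

```bash
cat >> h.py <<'E'
def onplane(n,u,v,z):
    c=robot.get_calibration(n); K=np.array([[c['fx'],0,c['cx']],[0,c['fy'],c['cy']],[0,0,1]])
    q=cv2.undistortPoints(np.array([[[u,v]]],float),K,np.array(c['dist']))[0,0]; T=np.array(c['world_from_camera'])
    r=T[:3,:3]@[*q,1]; o=T[:3,3]; return (o+r*(z-o[2])/r[2]).round(4)
E
python3 - <<'E'
from h import *
for k,u,v,z in(('L',319.75,168.4,.066),('M',444.3,161.6,.06),('S',163.3,168.3,.058)): print(k,onplane('top',u,v,z))
for k,u,v,z in(('L',269.5,189,.066),('M',303,154,.06),('S',199,260,.058)): print(k,onplane('side',u,v,z))
E
```

```text
L [ 0.5504 -0.0282  0.066 ]
M [ 0.5618 -0.3211  0.06  ]
S [0.5588 0.3406 0.058 ]
L [ 0.5431 -0.0091  0.066 ]
M [ 0.5518 -0.2946  0.06  ]
S [0.5492 0.3555 0.058 ]
```

play_rows([
  [[120, 85, 0], -10, 40],
  [[355, 256, 0], -22, 35],
  [[355, 256, 0], -22, 35],
  [[355, 256, 0], -22, 35],
  [[355, 256, 0], -22, 35],
  [[355, 256, 0], -22, 35],
  [[355, 256, 0], -22, 35],
  [[355, 256, -50], -22, 35],
  [[355, 256, -65], -22, 35],
  [[355, 256, -65], -22, 35],
  [[355, 256, -65], -22, 35],
], newtons=30)

```text
t: 1.48
tcp_pos: [0.5632, -0.2546, 0.1089]
eef_rot: [0.001, 1.0, 0.001, 0.001]
contact_force: [-0.1, 0.1, 0.5]
width: 0.0332
gripper_force: 0.0
```

```bash
python3 - <<'E'
from h import *
p,d=shot('side','side1'); t,_=shot('top','top1')
im=np.hstack([cv2.resize(p[90:190,240:370],(390,300)),cv2.resize(t[110:210,350:490],(400,300))]); cv2.imwrite('pics/c1.png',im[...,::-1])
s=robot.observe(); print(s['t'],s['tcp_pos'],s['eef_rot'],s['width'],s['joints'])
E
```

```text
1.575 [ 0.56351262 -0.25459154  0.10937408] [0.00103197 0.99999731 0.00117142 0.00171799] 0.03311067790194599 [-5.15946601e-01  2.54480884e-01  1.30199700e+00 -9.54099281e-05
  1.58110767e+00  1.05250570e+00]
```

View pics/c1.png

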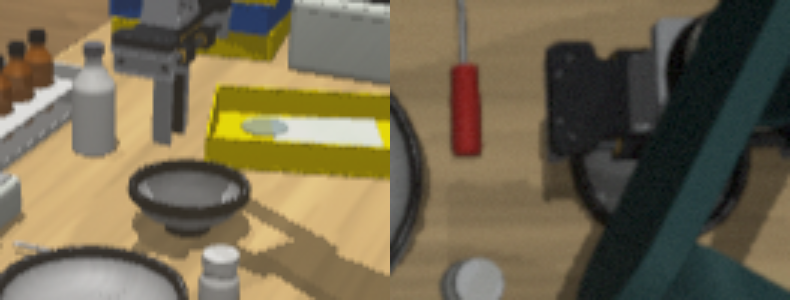

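The side crop shows the fingers above the far rim of the middle cover, with the rim at crop (190,180). The top crop shows the gripper over the cover's left (+y) edge. I'll descend and pinch.

play_rows([
  [[0, 1, -35], 0, 35],
  [[0, 1, -55], 0, 35],
  [[0, 1, -66], 0, 35],
  [[0, 1, -66], 0, 35],
  [[0, 1, -66], 0, 0],
  [[0, 1, -66], 0, 0],
  [[0, 1, -66], 0, 0],
  [[0, 1, -66], 0, 0],
  [[0, 1, -66], 0, 0],
], newtons=40)

```text
t: 2.7
tcp_pos: [0.563, -0.2522, 0.0409]
eef_rot: [0.0, 1.0, 0.002, -0.0]
contact_force: [0.2, 0.0, 0.4]
width: 0.0003
gripper_force: 0.0
```

```bash
python3 - <<'E'
from h import *
p,d=shot('side','side2'); t,_=shot('top','top2')
im=np.hstack([cv2.resize(p[90:190,240:370],(390,300)),cv2.resize(t[110:210,350:490],(400,300))]); cv2.imwrite('pics/c2.png',im[...,::-1])
E
```

```text
(no output)
```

View pics/c2.png

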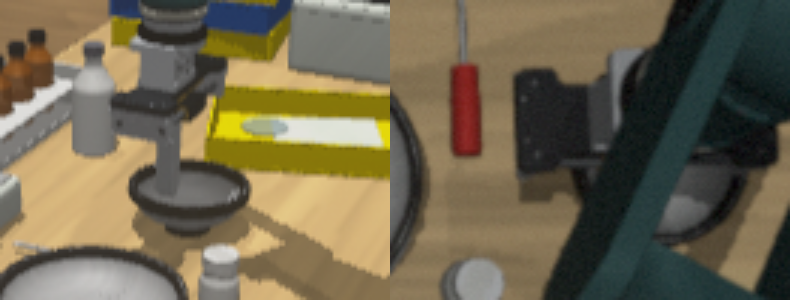

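Both shut fingers are inside the bowl: in the side crop they sit at (168,190), away from the rim. I need to locate them in the camera's world coordinates and compare with the reported TCP.

```bash
python3 - <<'E'
from h import *
z=np.load('pics/side2.npz'); W=cloud('side',z['d'])
for v in (135,142,148,152): print([W[v,u].round(3).tolist() for u in (290,293,296,299)])
R=.0685
p=z['p']
# far and near rim points of M in side view: rows down the columns
for u,v in((303,147),(303,164),(283,155),(322,155),(285,150),(320,150)): print((u,v),W[v,u].round(3),p[v,u])
z=np.load('pics/top0.npz'); W=cloud('top',z['d'])
for u,v in((444,133),(444,190),(415,161),(474,161)): print((u,v),W[v,u].round(3),z['p'][v,u])
c=robot.get_calibration('side'); print(c['fx'],c['cx'],c['cy'],c['dist'])
s=robot.observe(); print(s['tcp_pos'],s['joints'])
E
```

```text
[[0.551, -0.171, 0.177], [0.541, -0.172, 0.179], [0.529, -0.169, 0.182], [0.556, -0.26, 0.143]]
[[0.691, -0.502, -0.001], [0.571, -0.245, 0.121], [0.557, -0.24, 0.126], [0.554, -0.257, 0.12]]
[[0.624, -0.345, 0.049], [0.569, -0.242, 0.101], [0.557, -0.24, 0.104], [0.555, -0.261, 0.096]]
[[0.621, -0.34, 0.035], [0.567, -0.239, 0.088], [0.557, -0.242, 0.088], [0.554, -0.261, 0.081]]
(303, 147) [ 0.588 -0.386  0.043] [85 83 79]
(303, 164) [ 0.538 -0.263  0.038] [84 82 78]
(283, 155) [ 0.62  -0.276  0.05 ] [92 79 59]
(322, 155) [ 0.492 -0.327  0.055] [54 48 38]
(285, 150) [ 0.626 -0.305  0.056] [52 47 41]
(320, 150) [ 0.513 -0.361  0.056] [50 45 36]
(444, 133) [ 0.63  -0.323  0.06 ] [23 19 22]
(444, 190) [ 0.495 -0.318  0.057] [47 42 42]
(415, 161) [ 0.565 -0.253  0.059] [36 35 34]
(474, 161) [ 0.562 -0.39   0.06 ] [43 44 42]
427.2429831505633 272.49852189704615 206.0402496324399 [-0.0041759  0.         0.         0.         0.       ]
[ 0.56295357 -0.2521606   0.04085124] [-5.12946255e-01  2.92256620e-01  1.39372363e+00 -1.06567454e-04
  1.45568572e+00  1.05400113e+00]
```

```bash
python3 - <<'E'
from h import *
c=robot.get_calibration('side'); T=np.linalg.inv(np.array(c['world_from_camera']))
K=np.array([[c['fx'],0,c['cx']],[0,c['fy'],c['cy']],[0,0,1]])
for nm,P in dict(nearrim=(.562,-.2526,.06),farrim=(.562,-.389,.06),tcp=(.563,-.252,.041),tcp60=(.563,-.252,.06)).items():
    q=cv2.projectPoints(np.array([P]),cv2.Rodrigues(T[:3,:3])[0],T[:3,3],K,np.array(c['dist']))[0].ravel(); print(nm,q.round(1))
for k in(1,2):
    z=np.load(f'pics/side{k}.npz'); W=cloud('side',z['d'])
    for u in(292,296,):
        print(k,u); [print(v,W[v,u].round(3),z['p'][v,u]) for v in range(150,172,2)]
E
```

```text
nearrim [295.6 158.1]
farrim [310.1 143.8]
tcp [295.1 163.1]
tcp60 [295.3 158.1]
1 292
150 [ 0.619 -0.353  0.038] [98 97 93]
152 [ 0.617 -0.35   0.031] [108 107 104]
154 [ 0.612 -0.338  0.029] [112 110 107]
156 [ 0.613 -0.341  0.02 ] [107 105 103]
158 [ 0.575 -0.25   0.059] [51 47 40]
160 [ 0.576 -0.253  0.049] [51 47 39]
162 [ 0.577 -0.256  0.04 ] [78 75 71]
164 [ 0.583 -0.271  0.025] [108  95  75]
166 [ 0.599 -0.312 -0.005] [122 104  75]
168 [ 0.591 -0.293 -0.003] [119 101  72]
170 [ 0.583 -0.273 -0.   ] [119 101  72]
1 296
150 [ 0.608 -0.364  0.036] [106 105 102]
152 [ 0.606 -0.362  0.029] [114 112 109]
154 [ 0.602 -0.352  0.026] [118 117 114]
156 [ 0.596 -0.339  0.025] [117 114 112]
158 [ 0.593 -0.333  0.019] [82 79 75]
160 [ 0.559 -0.25   0.054] [51 45 38]
162 [ 0.56  -0.251  0.046] [62 58 52]
164 [ 0.563 -0.261  0.033] [80 78 74]
166 [ 0.58  -0.303  0.003] [50 44 36]
168 [ 0.577 -0.297 -0.001] [108  92  66]
170 [ 0.573 -0.287 -0.004] [123 104  73]
2 292
150 [ 0.571 -0.238  0.094] [91 90 88]
152 [ 0.57  -0.239  0.087] [91 90 88]
154 [ 0.572 -0.244  0.077] [106 104 102]
156 [ 0.609 -0.331  0.025] [108 106 103]
158 [ 0.577 -0.255  0.056] [50 46 40]
160 [ 0.574 -0.249  0.052] [49 45 38]
162 [ 0.578 -0.259  0.039] [78 76 72]
164 [ 0.582 -0.269  0.026] [108  96  75]
166 [ 0.599 -0.31  -0.004] [122 104  74]
168 [ 0.592 -0.295 -0.004] [120 102  73]
170 [ 0.585 -0.279 -0.004] [119 102  72]
2 296
150 [ 0.556 -0.238  0.097] [89 89 87]
152 [ 0.557 -0.242  0.088] [89 88 87]
154 [ 0.555 -0.236  0.084] [87 85 84]
156 [ 0.598 -0.343  0.022] [118 116 113]
158 [ 0.593 -0.333  0.019] [81 79 75]
160 [ 0.557 -0.245  0.057] [51 45 38]
162 [ 0.559 -0.25   0.047] [61 58 53]
164 [ 0.563 -0.261  0.034] [80 77 74]
166 [ 0.578 -0.298  0.006] [49 44 35]
168 [ 0.579 -0.302 -0.004] [108  93  66]
170 [ 0.572 -0.285 -0.003] [124 104  74]
```

The cameras put the shut fingertips at z≈0.077, while the state reports 0.041. x and y agree (centre about 0.563, −0.252). So the real tips are about 36 mm higher than reported, and they closed above the rim. I'll open, go lower and watch the force.

play_rows([
  [[0, 0, 0], 0, 35],
  [[0, 0, 0], 0, 35],
  [[0, 0, 0], 0, 35],
  [[0, 0, -15], 0, 35],
  [[0, 0, -26], 0, 35],
  [[0, 0, -32], 0, 35],
  [[0, 0, -32], 0, 35],
  [[0, 0, -32], 0, 35],
])

```text
t: 3.8
tcp_pos: [0.5632, -0.2523, 0.0092]
eef_rot: [0.0, 1.0, 0.002, 0.0]
contact_force: [-0.1, 0.3, -0.1]
width: 0.0328
gripper_force: 0.0
```

play_rows([
  [[0, 0, 0], 0, 0],
  [[0, 0, 0], 0, 0],
  [[0, 0, 0], 0, 0],
  [[0, 0, 0], 0, 0],
])

```text
t: 4.3
tcp_pos: [0.5632, -0.2525, 0.0097]
eef_rot: [0.0, 1.0, 0.002, 0.0]
contact_force: [-0.6, 1.0, 2.0]
width: 0.0098
gripper_force: 38.8
```

Gripped, with a width of 9.8 mm on the 9 mm band. I'll lift and carry it above the large cover.

play_rows([
  [[0, 0, 10], 0, 0],
  [[0, 0, 30], 0, 0],
  [[0, 0, 60], 0, 0],
  [[0, 15, 90], 0, 0],
  [[-2, 45, 105], 0, 0],
  [[-4, 90, 105], 0, 0],
  [[-6, 140, 105], 0, 0],
  [[-8, 190, 105], 0, 0],
  [[-10, 240, 105], 0, 0],
  [[-12, 275, 105], 0, 0],
  [[-12, 294, 105], 0, 0],
  [[-12, 294, 105], 0, 0],
])

```text
t: 5.8
tcp_pos: [0.5512, 0.0424, 0.1145]
eef_rot: [0.0, 1.0, 0.003, 0.0]
contact_force: [0.4, -0.7, -2.3]
width: 0.0091
gripper_force: 39.4
```

```bash
python3 - <<'E'
from h import *
p,d=shot('side','side3'); t,d2=shot('top','top3')
im=np.hstack([cv2.resize(p[110:230,200:340],(420,360)),cv2.resize(t[100:230,250:390],(388,360))]); cv2.imwrite('pics/c3.png',im[...,::-1])
s=robot.observe(); print(s['t'],s['tcp_pos'],s['contact_force'],s['gripper_force'],s['width'])
E
```

```text
5.9 [0.55119645 0.04075294 0.11408812] [-0.17369736 -0.16836825 -1.36910214] 39.35519322839923 0.009053729155821501
```

View pics/c3.png

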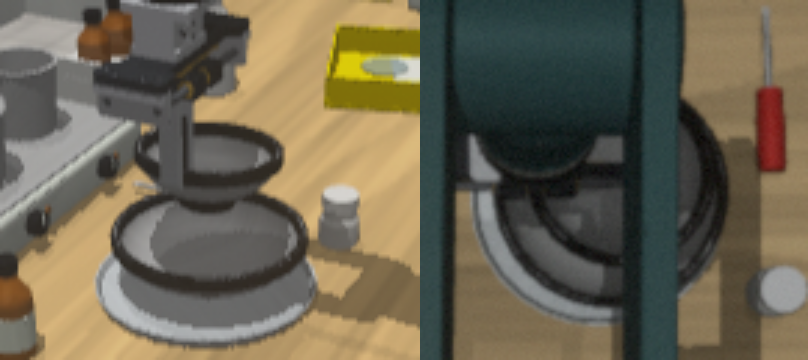

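M is held about level above L: in the side crop its rim is at (210,165) and L's at (210,240). I'll check centring and tilt from the depth.

```bash
cat >> h.py <<'E'
def ring(n,tag,R,z0,z1,guess,tol=.015):
    z=np.load(f'pics/{tag}.npz'); W=cloud(n,z['d']); p=z['p']
    r=np.hypot(W[...,0]-guess[0],W[...,1]-guess[1])
    m=(p.max(-1)<80)&(W[...,2]>z0)&(W[...,2]<z1)&(abs(r-R)<tol); P=W[m]
    f=least_squares(lambda x:np.hypot(P[:,0]-x[0],P[:,1]-x[1])-R,guess,loss='soft_l1',f_scale=.003)
    top=P[P[:,2]>np.percentile(P[:,2],50)]
    A=np.c_[top[:,0]-f.x[0],top[:,1]-f.x[1],np.ones(len(top))]; pl=np.linalg.lstsq(A,top[:,2],rcond=None)[0]
    return f.x.round(4),len(P),'slopes/z',pl.round(3)
E
python3 - <<'E'
from h import *
for n in('side','top'):
    print(n,'M',ring(n,n+'3',.0685,.140,.180,(.550,-.027))); print(n,'L',ring(n,n+'3',.0955,.05,.075,(.550,-.027)))
E
```

```text
side M (array([ 0.5503, -0.0215]), 439, 'slopes/z', array([0.005, 0.057, 0.156]))
side L (array([ 0.55 , -0.022]), 526, 'slopes/z', array([-0.001,  0.001,  0.063]))
top M (array([ 0.5514, -0.0241]), 542, 'slopes/z', array([0.002, 0.064, 0.16 ]))
top L (array([ 0.5531, -0.0243]), 565, 'slopes/z', array([-0.001, -0.001,  0.067]))
```

M and L are centred within about 2 mm, and M sags about 0.06 rad. Lowering in steps.

play_rows([
  [[0, 0, -20], 0, 0],
  [[0, 0, -40], 0, 0],
  [[0, 0, -54], 0, 0],
  [[0, 0, -62], 0, 0],
  [[0, 0, -66], 0, 0],
  [[0, 0, -69], 0, 0],
  [[0, 0, -71], 0, 0],
  [[0, 0, -71], 0, 0],
])

```text
t: 6.9
tcp_pos: [0.5513, 0.0419, 0.0433]
eef_rot: [0.0, 1.0, 0.002, 0.0]
contact_force: [1.3, -0.3, -1.5]
width: 0.0092
gripper_force: 39.4
```

play_rows([
  [[0, 0, -1], 0, 0],
  [[0, 0, -2], 0, 0],
  [[0, 0, -3], 0, 0],
  [[0, 0, -3], 0, 0],
])

```text
t: 7.4
tcp_pos: [0.5515, 0.0422, 0.0406]
eef_rot: [-0.0, 1.0, 0.002, 0.001]
contact_force: [0.7, 3.1, 3.1]
width: 0.0093
gripper_force: 40.1
```

play_rows([
  [[0, 0, -1], 0, 0],
  [[0, 0, -2], 0, 0],
  [[0, 0, -2], 0, 0],
])

```text
t: 7.78
tcp_pos: [0.5514, 0.0421, 0.0384]
eef_rot: [-0.0, 1.0, 0.002, 0.001]
contact_force: [0.4, 3.9, 4.9]
width: 0.0092
gripper_force: 41.3
```

play_rows([
  [[0, 0, -1], 0, 0],
  [[0, 0, -2], 0, 0],
  [[0, 0, -2], 0, 0],
])

```text
t: 8.15
tcp_pos: [0.5516, 0.0425, 0.037]
eef_rot: [-0.0, 1.0, 0.002, 0.001]
contact_force: [0.3, 4.4, 8.0]
width: 0.0096
gripper_force: 42.4
```

play_rows([
  [[0, 0, 0], 0, 12],
  [[0, 0, 0], 0, 16],
  [[0, 0, 0], 0, 22],
  [[0, 0, 0], 0, 28],
  [[0, 0, 0], 0, 28],
  [[0, 0, 15], 0, 28],
  [[0, 0, 60], 0, 30],
  [[0, 0, 110], 0, 30],
])

```text
t: 9.15
tcp_pos: [0.5506, 0.0418, 0.1475]
eef_rot: [0.0, 1.0, 0.002, -0.0]
contact_force: [1.2, -0.2, -0.6]
width: 0.0281
gripper_force: 0.0
```

play_rows([
  [[2, 60, 0], 0, 30],
  [[4, 120, 0], 0, 30],
  [[6, 180, 0], 0, 30],
  [[8, 230, 0], 0, 30],
  [[8, 256, -20], 0, 33],
  [[8, 256, -60], 0, 33],
  [[8, 256, -80], 0, 33],
  [[8, 256, -80], 0, 33],
])

```text
t: 10.15
tcp_pos: [0.558, 0.297, 0.0644]
eef_rot: [0.001, 1.0, 0.002, -0.002]
contact_force: [0.1, 0.5, 0.7]
width: 0.0311
gripper_force: 0.0
```

```bash
python3 - <<'E'
from h import *
p,d=shot('side','side4'); t,d2=shot('top','top4')
im=np.hstack([cv2.resize(p[130:290,150:320],(425,400)),cv2.resize(t[110:220,130:270],(370,400))]); cv2.imwrite('pics/c4.png',im[...,::-1])
s=robot.observe(); print(s['t'],s['tcp_pos'],s['width'])
for n in('side','top'):
    print(n,'M',ring(n,n+'4',.0685,.07,.10,(.550,-.027))); print(n,'L',ring(n,n+'4',.0955,.05,.075,(.550,-.027)));print(n,'S',ring(n,n+'4',.0435,.04,.065,(.559,.3415)))
E
```

```text
10.25 [0.55998285 0.29766232 0.06757948] 0.03109546403418313
side M (array([ 0.5497, -0.0211]), 442, 'slopes/z', array([-0.002,  0.002,  0.083]))
side L (array([ 0.5502, -0.0222]), 400, 'slopes/z', array([0.001, 0.001, 0.063]))
side S (array([0.5572, 0.346 ]), 515, 'slopes/z', array([-0.001,  0.004,  0.056]))
top M (array([ 0.5497, -0.0238]), 877, 'slopes/z', array([ 0.002, -0.002,  0.087]))
top L (array([ 0.5501, -0.0251]), 1181, 'slopes/z', array([0.001, 0.001, 0.067]))
top S (array([0.5586, 0.3401]), 98, 'slopes/z', array([ 0.   , -0.005,  0.06 ]))
```

View pics/c4.png

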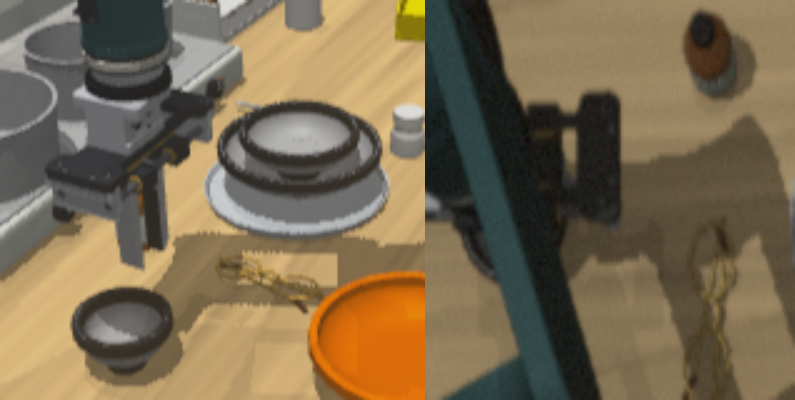

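M sits level in L, with its rim 20 mm higher; in the side crop it's at (300,135), concentric with L. The fingers are above S, near its −y rim, with S at crop (122,325). Descend and pinch.

play_rows([
  [[0, -1, -25], 0, 33],
  [[0, -1, -45], 0, 33],
  [[0, -1, -55], 0, 33],
  [[0, -1, -59], 0, 33],
  [[0, -1, -59], 0, 33],
])

```text
t: 10.88
tcp_pos: [0.5592, 0.2969, 0.0072]
eef_rot: [-0.0, 1.0, 0.002, 0.0]
contact_force: [0.2, -0.1, 0.2]
width: 0.031
gripper_force: 0.0
```

play_rows([
  [[0, 0, 0], 0, 0],
  [[0, 0, 0], 0, 0],
  [[0, 0, 0], 0, 0],
  [[0, 0, 0], 0, 0],
], newtons=40)

```text
t: 11.38
tcp_pos: [0.5596, 0.2973, 0.0076]
eef_rot: [-0.001, 1.0, 0.002, 0.001]
contact_force: [0.6, 1.1, 2.7]
width: 0.0089
gripper_force: 39.2
```

play_rows([
  [[0, 0, 15], 0, 0],
  [[0, 0, 50], 0, 0],
  [[0, 0, 90], 0, 0],
  [[0, -20, 120], 0, 0],
  [[-2, -60, 128], 0, 0],
  [[-3, -110, 128], 0, 0],
  [[-4, -165, 128], 0, 0],
  [[-6, -220, 128], 0, 0],
  [[-7, -275, 128], 0, 0],
  [[-9, -325, 128], 0, 0],
  [[-9, -355, 128], 0, 0],
  [[-9, -367, 128], 0, 0],
])

```text
t: 12.88
tcp_pos: [0.5496, -0.0719, 0.1354]
eef_rot: [0.0, 1.0, 0.001, -0.0]
contact_force: [-0.0, 0.3, -0.8]
width: 0.0091
gripper_force: 39.0
```

```bash
python3 - <<'E'
from h import *
p,d=shot('side','side5'); t,d2=shot('top','top5')
im=np.hstack([cv2.resize(p[80:220,200:340],(400,400)),cv2.resize(t[100:230,250:390],(390,400))]); cv2.imwrite('pics/c5.png',im[...,::-1])
s=robot.observe(); print(s['t'],s['tcp_pos'],s['gripper_force'],s['width'])
for n in('side','top'):
    print(n,'S',ring(n,n+'5',.0435,.165,.2,(.550,-.025)));print(n,'M',ring(n,n+'5',.0685,.07,.10,(.550,-.025)))
E
```

```text
12.975 [ 0.54983951 -0.07083717  0.13513616] 39.01779699255712 0.009615576708445027
side S (array([ 0.5476, -0.0241]), 330, 'slopes/z', array([-0.016, -0.037,  0.182]))
side M (array([ 0.55  , -0.0212]), 475, 'slopes/z', array([0.   , 0.001, 0.083]))
top S (array([ 0.5487, -0.0268]), 186, 'slopes/z', array([-0.001, -0.001,  0.186]))
top M (array([ 0.5502, -0.0248]), 428, 'slopes/z', array([-0.001, -0.   ,  0.088]))
```

View pics/c5.png

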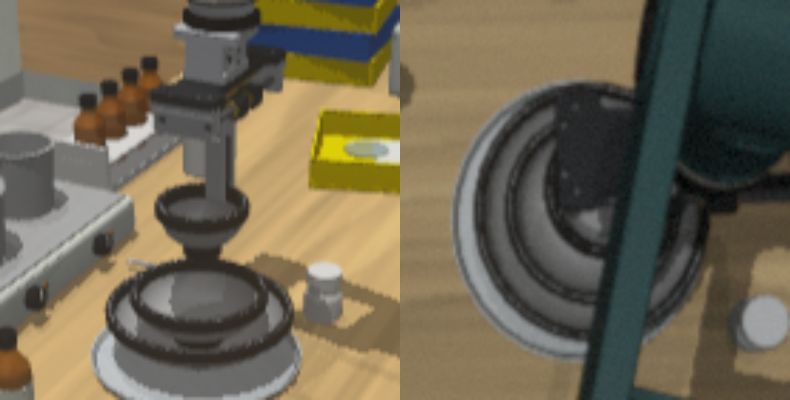

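S hangs level above M: S is at side crop (200,210) and M at (200,295). The offset is about 2 mm in x and y, which I'll correct while lowering.

play_rows([
  [[2, 2, -20], 0, 0],
  [[2, 2, -42], 0, 0],
  [[2, 2, -58], 0, 0],
  [[2, 2, -67], 0, 0],
  [[2, 2, -72], 0, 0],
  [[2, 2, -75], 0, 0],
  [[2, 2, -75], 0, 0],
])

```text
t: 13.85
tcp_pos: [0.5522, -0.0683, 0.0603]
eef_rot: [0.0, 1.0, 0.002, 0.0]
contact_force: [0.4, -0.3, -1.7]
width: 0.0093
gripper_force: 39.0
```

play_rows([
  [[0, 0, -1], 0, 0],
  [[0, 0, -2], 0, 0],
  [[0, 0, -3], 0, 0],
  [[0, 0, -3], 0, 0],
])

```text
t: 14.35
tcp_pos: [0.5519, -0.0682, 0.0568]
eef_rot: [0.0, 1.0, 0.002, -0.0]
contact_force: [-0.1, 0.3, -0.9]
width: 0.0091
gripper_force: 39.0
```

play_rows([
  [[0, 0, -1], 0, 0],
  [[0, 0, -2], 0, 0],
  [[0, 0, -2], 0, 0],
])

```text
t: 14.72
tcp_pos: [0.5523, -0.0686, 0.0557]
eef_rot: [0.0, 1.0, 0.002, 0.001]
contact_force: [-1.0, -1.5, 3.5]
width: 0.0092
gripper_force: 39.3
```

Contact at the expected height. Release and retreat.

play_rows([
  [[0, 0, 0], 0, 12],
  [[0, 0, 0], 0, 16],
  [[0, 0, 0], 0, 22],
  [[0, 0, 0], 0, 28],
  [[0, 0, 0], 0, 28],
  [[0, 0, 15], 0, 28],
  [[0, 0, 60], 0, 30],
  [[0, 0, 110], 0, 30],
  [[-40, -60, 110], 0, 30],
  [[-80, -120, 110], 0, 30],
  [[-120, -180, 110], 0, 30],
  [[-120, -180, 110], 0, 30],
])

```text
t: 16.23
tcp_pos: [0.4305, -0.2506, 0.1665]
eef_rot: [0.001, 1.0, 0.0, 0.001]
contact_force: [0.2, -0.1, -0.1]
width: 0.0285
gripper_force: 0.0
```

```bash
python3 - <<'E'
from h import *
p,d=shot('side','side6'); t,d2=shot('top','top6')
im=np.hstack([cv2.resize(p[130:270,170:340],(425,350)),cv2.resize(t[90:230,220:400],(375,350))]); cv2.imwrite('pics/c6.png',im[...,::-1])
s=robot.observe(); print(s['t'],s['tcp_pos'],s['gripper_force'],s['width'])
for n in('side','top'):
    for k,a in dict(S=(.0435,.092,.12),M=(.0685,.07,.092),L=(.0955,.05,.072)).items(): print(n,k,ring(n,n+'6',*a,(.550,-.025)))
E
```

```text
16.325 [ 0.43075845 -0.25065492  0.16633582] 0.0 0.028371264719138322
side S (array([ 0.5499, -0.0201]), 278, 'slopes/z', array([0.003, 0.004, 0.103]))
side M (array([ 0.5502, -0.0214]), 317, 'slopes/z', array([ 0.003, -0.002,  0.084]))
side L (array([ 0.5502, -0.0226]), 420, 'slopes/z', array([ 0.003, -0.002,  0.064]))
top S (array([ 0.5499, -0.023 ]), 549, 'slopes/z', array([-0.003,  0.006,  0.107]))
top M (array([ 0.5495, -0.0236]), 896, 'slopes/z', array([0.001, 0.001, 0.087]))
top L (array([ 0.5498, -0.0248]), 1267, 'slopes/z', array([-0.001, -0.001,  0.067]))
```

View pics/c6.png

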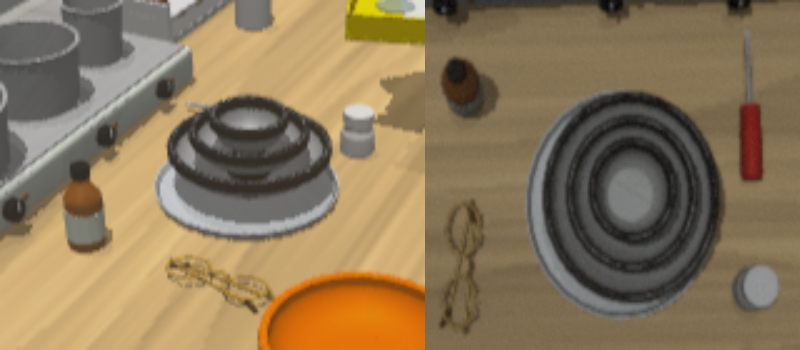

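All three covers are nested, concentric and level (top crop centre about (632,195)). The bystanders have not moved, so I'm handing in.

```bash
python3 -c "
from rig import robot
print(robot.hand_in())"
```

```text
the job is handed in; nothing more can be done
None
```

The three covers are stacked on the tray, level and centred within about 2 mm by both cameras, with the bystanders where they were; the job was handed in at about 16 s, but hand-in returned no verdict.

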